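Close the yoghurt maker's keyed lid

ROBOT

A 6-joint arm with a two-finger parallel gripper is mounted at the origin on the work surface. World frame = base frame: x ahead of the robot, y to its left, z up, the work surface at z = 0. Lengths are in m, angles in rad, forces in N, time in s.
With the tool pointing down it reaches from about 0.35 to 0.85 m from the base axis. Payload 8.1 kg.
Tool frame: the origin (TCP) lies at the centre of the arm's flange, where the gripper is bolted on; the fingertips stand 186 mm ahead of it and the grasp point (between the pads) lies 167 mm ahead of it (robot.grasp_offset is the distance from the TCP to the grasp point, in m); z points along the fingers, y is the line along which they close (so a half turn about z gives the same grasp; the last joint's range is limited). The gripper opens to 93 mm and grips with 3 to 60 N. Pads are 15 mm wide; open, the fingers measure 128 mm over their backs; the gripper's body (75 mm by 188 mm) begins 65 mm behind the grasp point.
Start: joints at [-1.199, 0.13, 1.488, -0, 1.523, -0.085], TCP at [0.265, -0.538, 0.405] pointing down, gripper open.
Joint ranges: [-2.96, 2.96], [-0.89, 2.26], [0.02, 2.5], [-1.34, 4.48], [0, 2.73], [-2.66, 2.66]. Speed limits (rad/s): [2.39, 2.39, 2.79, 3.14, 3.14, 3.14].

INTERFACE

Orientations are given as a rotation vector (axis times angle).
In Python, from plant import robot gives the robot as it stands.
- The arm moves only by the tool drive_tool, never from a script. Its argument "moves" is one flat list of numbers, 7 for each row, row after row: the finger opening in mm, from 0 to 93, then the shift along the tool's x, y, z in mm, then the turn, a rotation vector about the tool's x, y, z in degrees. A call has 1 to 8 rows; each row shifts and turns the commanded pose from where the row before left it, along the tool's axes as they then stand; what a row does not reach is not made up. A row lasts 1/10 s, in which the tool goes at most 50 mm and 8.59 degrees, less where a joint would pass 70% of its speed; a pose out of reach is approached as far as the arm can. A call is refused whole if a number of a shift passes 50 or a number of a turn 8.59, either way. A call with a gripper value outside its range is refused whole. The fingers move at their own pace and stop on an object; "grip_force" is the grip in N (left out, the last holds). Time passes only in rows, so rows that do not move let the fingers close. It gives the time, the measured TCP pose, the force, the opening and the grip force at its end, in the units of the state.
- robot.read_state(): the state, without advancing time (a new reading comes with each control period).
- robot.read_camera(name): name is "side" or "top"; returns a dict with "color" (480x640x3 uint8, red, green, blue), "depth" (480x640 float32, m along the optical axis (not along the pixel's ray), 0 where there is no reading), "mtx" (3x3 intrinsics, pixels), "R" (3x3) and "t" (3): a world point X has camera coordinates R X + t. Camera axes: x right, y down, z forward; pixel columns grow to the right and rows downward; lengths in m; the calibration is good to about 2 mm. A picture is of the moment at which its call begins.
- robot.close_job(): hands the job in; it is judged then, once.
The state is a dict: "t": time; "q": joint angles; "dq": joint speeds; "joint_torque": joint torques, N m; "tool_pos": TCP position; "orientation": TCP orientation; "force": force on the tool from outside, world axes, zero at the start; "wrist_torque": the same for the moment, N m; "opening": finger opening in m; "gripper_force": force on a finger pad.
Only numpy, scipy, OpenCV 4.12 (cv2) and the standard library are available. Lean on these libraries where they do the work, as an engineer would, in place of code of your own. Each camera call takes 0.05 s, during which the arm holds its last target. There are 200 camera calls.

TASK

Close the yoghurt maker: with a fingertip, push the yellow tab round until the notch in the blue lid stands over the red key on the rim, and press the lid down until it is fully home and level. Do not pinch the tab or lift the lid, leave everything else on the table where it stands, and finish clear of the lid.

Things in the scene. Friction and masses are not known exactly. Their poses are not given: they have to be found in the camera images.
- yogurt_maker: White squat round yoghurt maker, 181 mm across at the foot, 166 mm at the rim, 100 mm tall; it stands fast. Origin: centre of its underside on the table, z up; the lid turns about this upright axis. Its rim carries a red key bar at +x (its black front panel is at -x).
- lid: Round blue lid, 128 mm across, 8 mm thick, about 0.25 kg. Origin: middle of the flange's underside, z up; notch at +x, yellow tab at -x, flat clear middle (40 mm radius). A plug below it in the maker's bore lets it turn freely on the spot, either way (1 mm side play). Underside 108 mm above the table at the start (on the raised seal), 100 mm when fully home.
- notch (a point): Middle of the lid's notch, level with the lid's top, 60 mm from the lid's centre: an open slot 14 mm wide cut 13 mm in from the edge; a white stripe on the lid points at it.
- key (a point): Top of the red key bar on the maker's rim, 107 mm above the table, 60 mm from the maker's axis. Round-topped, 8 mm wide, it lies along the radius from 51 to 83 mm and shows beyond the lid's edge. The lid goes down only with its notch over the bar; the round top guides it in from up to about 4 mm off.
- tab (a point): Point inside the yellow finger tab, 51 mm from the lid's centre opposite the notch, 8 mm above the lid's top. The tab is an upright fin along the radius (42 to 60 mm from the lid's centre), 10 mm thick, 16 mm high: pushing its side low down turns the lid with a light touch; it stays where the push leaves it.
- tab_left: The half of the tab's flank on the lid's +y side (18 x 5 x 12.5 mm); origin at its middle.
- tab_right: The half of the tab's flank on the lid's -y side (18 x 5 x 12.5 mm); origin at its middle.
- seal (a joint): How far the black seal ring under the lid is pressed down, m: 0 raised (start), 0.008 fully down. It is stiff: carries the lid's weight, gives at about 6 N (lid's weight included) and stays down once pressed, no spring-back. Press on the middle of the lid so that it sinks level.
- jar_a: Bystander, to be left alone: clear glass jar, white cap, 66 mm across, 85 mm tall. Origin: centre of its underside.
- jar_b: Bystander, to be left alone: clear glass jar, green cap, 66 mm across, 85 mm tall. Origin: centre of its underside.
- mug: Bystander, to be left alone: blue mug, 76 mm across, 90 mm tall. Origin: centre of its underside.
- spray_can: Bystander, to be left alone: red and blue spray can, 54 mm across, 190 mm tall. Origin: centre of its underside.
- card_pack: Bystander, to be left alone: red pack of cards lying flat, 90 x 60 x 20 mm. Origin: centre of its underside.
- pepper_mill: Bystander, to be left alone: dark wooden pepper mill, 54 mm across, 150 mm tall. Origin: centre of its underside.
- spoon: Bystander, to be left alone: steel spoon lying flat, 180 mm long. Origin: centre of its underside.
Not all that is in view belongs to the job. Leave any green look-alike of the lid alone. Leave any orange look-alike of the yogurt_maker alone.

How it is judged:
At the end, for the whole second after the job is handed in: The lid is down on the rim (underside less than 2 mm above fully home, seal pressed more than 6 mm), level within 0.03 rad, its notch over the key (within 7 mm in plan), at rest (z of lid in the frame of yogurt_maker below 0.102 m and angle between lid's own z axis and vertical below 0.03 rad and horizontal distance between notch and key below 0.007 m and value of joint seal above 0.006 m and linear speed of lid below 0.01 m/s); the robot touches nothing.
It fails at once if the lid is lifted or raised off its seat (z of lid in the frame of yogurt_maker above 0.116 m).
It fails at once if the tab is pinched: the fingers bear on both of its sides at once (contact force between each of tab_left, tab_right and the fingers above 1.5 N).
It fails at once if a bystander is knocked or moved by more than 15 mm (distance of any of jar_a, jar_b, mug, spray_can, card_pack, pepper_mill, spoon from where it was at the start of the episode above 0.015 m).
It also fails if it takes over 61 s, if anything falls off the work surface, if the arm or the gripper's body presses on something with over 40 N, if the wrist force passes 120 N, or if a joint passes its speed limit or range.

## Working session

There is one attempt and no reset: what is moved stays moved. The work goes in short steps, Python scripts to look and compute and a tool call to move; the robot and the scene stay as the last step left them, time stands still between calls to the robot, and variables do not carry over. Pictures are saved under pics/ and viewed, at most 10 in all, crops included, and the job is handed in when it is done.

Besides the shell and the picture viewer there is one more tool, called by a JSON object that holds its "method" and its "body", one argument or row to a line. drive_tool: Moves the arm, as the interface text tells. Its arguments: {"type":"object","properties":{"moves":{"type":"array","items":{"type":"number"}},"grip_force":{"type":"number"}},"required":["moves"]}

```bash
mkdir -p pics; python3 - <<'E'
from plant import robot
import cv2,numpy as np
for n in("top","side"):
    c=robot.read_camera(n); cv2.imwrite(f"pics/{n}0.png",c["color"][:,:,::-1]); np.savez(f"{n}0.npz",**c)
    print(n,c["mtx"].round(1).tolist(),(-c["R"].T@c["t"]).round(3),c["R"].round(3).tolist())
s=robot.read_state();print(s["t"],s["tool_pos"],s["orientation"],s["opening"],s["force"])
E
```

```text
top [[569.3, 0.0, 331.1], [0.0, 569.3, 241.9], [0.0, 0.0, 1.0]] [ 0.305 -0.021  1.633] [[0.01, -1.0, -0.006], [-0.985, -0.009, -0.17], [0.17, 0.008, -0.985]]
side [[542.6, 0.0, 310.0], [0.0, 542.6, 241.7], [0.0, 0.0, 1.0]] [-0.017 -1.188  1.108] [[0.896, -0.445, -0.01], [-0.277, -0.541, -0.794], [0.348, 0.714, -0.608]]
0.1 [ 0.26457736 -0.53827979  0.40377505] [-3.05837840e+00 -7.10916561e-01  4.32405585e-04] 0.09307281118589693 [-0.97519143 -0.66104836  0.04054958]
```

View pics/top0.png

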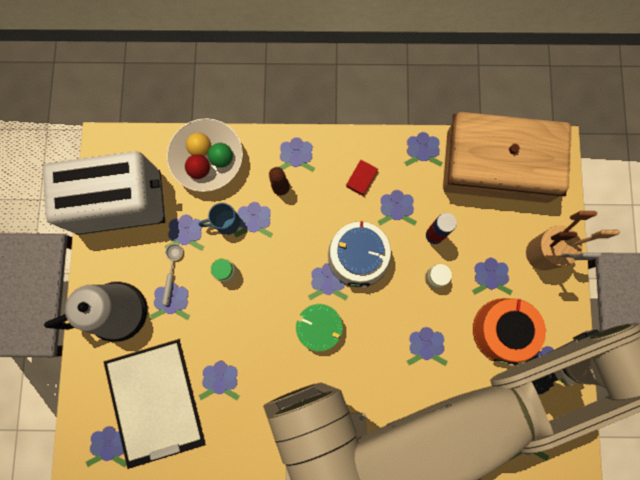

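View pics/side0.png

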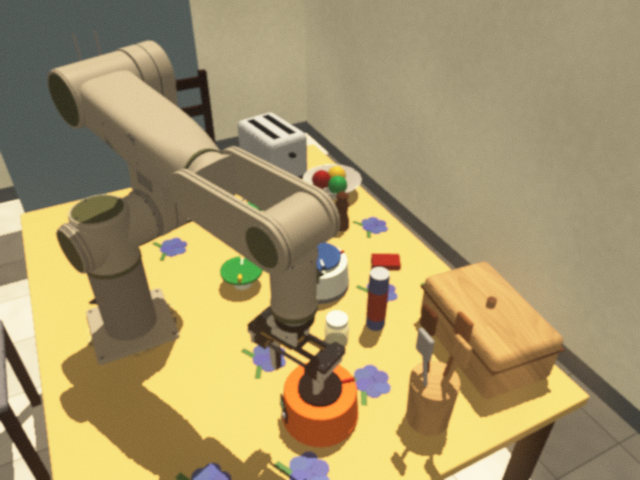

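Candidates in the top view are the white maker with the blue lid at (360,252), the green lid look-alike at (320,328) and the orange maker at (512,330). I choose (360,252): it has the red key at about (361,224), the yellow tab at about (342,245) and the white stripe at about (377,254). Next I'll check it in a crop and measure.

```bash
cat > m.py <<'E'
import cv2,numpy as np
def ray(c,u,v,z):
    d=c["R"].T@np.linalg.solve(c["mtx"],[u,v,1]); o=-c["R"].T@c["t"]
    return (o+d*(z-o[2])/d[2])
def blob(c,lo,hi,box):
    h=cv2.cvtColor(c["color"],cv2.COLOR_RGB2HSV); m=cv2.inRange(h,np.array(lo),np.array(hi))
    k=np.zeros_like(m);x0,y0,x1,y1=box;k[y0:y1,x0:x1]=m[y0:y1,x0:x1]
    return k
def cen(k):
    y,x=np.nonzero(k);return x.mean(),y.mean(),len(x)
def measure(c,zl=.116):
    bl=blob(c,(95,80,40),(125,255,255),(315,210,410,300))
    n,l,st,ce=cv2.connectedComponentsWithStats(bl);i=1+np.argmax(st[1:,4])
    cn,_=cv2.findContours((l==i).astype(np.uint8),0,1);h=cv2.convexHull(max(cn,key=len))
    (u,v),ax,_=cv2.fitEllipse(h);P=ray(c,u,v,zl)
    out={"lid":P}
    print("lid px",u,v,ax,P.round(4))
    for n,lo,hi,z in(("key",(0,120,70),(8,255,255),.107),("tab",(12,120,120),(35,255,255),zl+.012),("stripe",(0,0,140),(180,70,255),zl)):
        box=(315,210,410,300)
        k=blob(c,lo,hi,box)
        if n!="key":
            d=np.zeros_like(k);cv2.circle(d,(round(u),round(v)),24,255,-1);k&=d
        else: k|=blob(c,(172,120,70),(180,255,255),box)
        if not k.any(): print(n,"none");continue
        a,b,N=cen(k);p=ray(c,a,b,z);q=p-P
        print(n,round(a,1),round(b,1),N,p.round(4),"r",np.hypot(*q[:2]).round(4),"ang",np.degrees(np.arctan2(q[1],q[0])).round(1))
E
python3 - <<'E'
from m import *
c=dict(np.load("top0.npz"));measure(c)
cv2.imwrite("pics/crop0.png",cv2.resize(c["color"][200:310,290:470,::-1],None,fx=4,fy=4,interpolation=2))
for n,u,v,z in(("jarA",440,274,.085),("can",446,224,.19),("card",362,178,.02),("mill",276,174,.15),("jarB",222,269,.085)):print(n,ray(c,u,v,z).round(3))
E
```

```text
lid px 360.38177490234375 250.39540100097656 (45.24668884277344, 45.604087829589844) [ 0.5435 -0.0881  0.116 ]
key 361.0 223.7 13 [ 0.6189 -0.0901  0.107 ] r 0.0754 ang -1.5
tab 341.9 244.3 28 [ 0.5577 -0.038   0.128 ] r 0.0521 ang 74.2
stripe 361.0 244.8 148 [ 0.5588 -0.0897  0.116 ] r 0.0154 ang -5.7
jarA [ 0.485 -0.307  0.085]
can [ 0.603 -0.306  0.19 ]
card [ 0.773 -0.097  0.02 ]
mill [0.745 0.141 0.15 ]
jarB [0.493 0.29  0.085]
```

View pics/crop0.png

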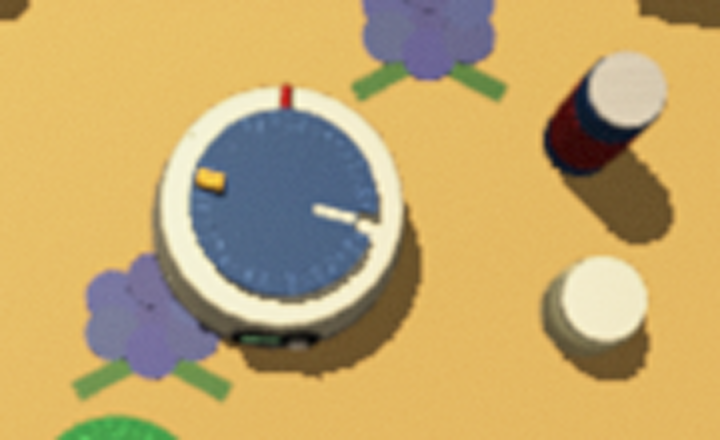

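The crop confirms the blue lid. The tab is at about 74° and the key at about -1°, so the notch is near -106° and the lid has to turn about +104° (anticlockwise). First I'll close the fingers, raise and turn the tool, then travel to behind the tab.

{"method": "drive_tool", "body": {
  "moves": [0, 0, 0, -10, 0, 0, 8.4, 0, 0, 0, -10, 0, 0, 8.4, 0, 0, 0, -10, 0, 0, 8.4, 0, 0, 0, -10, 0, 0, 8.4, 0, 0, 0, 0, 0, 0, 8.4, 0, 14, -47, 0, 0, 0, 0, 0, 14, -47, 0, 0, 0, 0, 0, 14, -47, 0, 0, 0, 0]
}}

```text
t: 0.9
tool_pos: [0.3438, -0.413, 0.444]
orientation: [-3.11, 0.435, 0.001]
force: [0.3, 0.2, -0.6]
opening: 0.0335
gripper_force: 0.0
```

{"method": "drive_tool", "body": {
  "moves": [0, 14, -47, 0, 0, 0, 0, 0, 14, -47, 0, 0, 0, 0, 0, 14, -47, 0, 0, 0, 0, 0, 14, -47, 0, 0, 0, 0, 0, 14, -47, 0, 0, 0, 0, 0, 14, -47, 0, 0, 0, 0, 0, 14, -47, 0, 0, 0, 0, 0, 14, -47, 0, 0, 0, 0]
}}

```text
t: 1.7
tool_pos: [0.5545, -0.0811, 0.4444]
orientation: [3.112, -0.432, -0.001]
force: [0.3, -0.5, 1.2]
opening: 0.0005
gripper_force: 0.0
```

```bash
cat > st.py <<'E'
from plant import robot
import numpy as np,sys
from scipy.spatial.transform import Rotation as R
s=robot.read_state();r=R.from_rotvec(s["orientation"]).as_matrix()
print("t",s["t"],"pos",s["tool_pos"].round(4),"tipz",(s["tool_pos"]+.186*r[:,2])[2].round(4),"yaw",np.degrees(np.arctan2(r[1,0],r[0,0])).round(1),"z",r[:,2].round(3),"F",s["force"].round(2),"open",s["opening"],"q",s["q"].round(2))
if len(sys.argv)>2:
    print("delta tool mm",(1e3*r.T@(np.array(list(map(float,sys.argv[1:4])))-s["tool_pos"])).round(1))
E
python3 st.py .5786 -.045 .36
```

```text
t 1.7 pos [ 0.5545 -0.0811  0.4444] tipz 0.2584 yaw -15.8 z [-0. -0. -1.] F [ 0.29 -0.53  1.22] open 0.00046721342905669427 q [-0.24  0.01  1.54 -0.    1.59  1.61]
delta tool mm [ 13.4 -41.3  84.4]
```

{"method": "drive_tool", "body": {
  "moves": [0, 0, 0, 0, 0, 0, 0, 0, 0, 0, 0, 0, 0, 0, 0, 0, 0, 0, 0, 0, 0]
}}

```text
t: 2.0
tool_pos: [0.5535, -0.0838, 0.4444]
orientation: [3.111, -0.433, -0.001]
force: [0.2, -0.6, -1.0]
opening: 0.0005
gripper_force: 0.0
```

```bash
python3 st.py .5786 -.045 .34
```

```text
t 2.0 pos [ 0.5535 -0.0838  0.4444] tipz 0.2584 yaw -15.9 z [-0.001 -0.    -1.   ] F [ 0.24 -0.57 -0.95] open 0.0005418064696055715 q [-0.24  0.01  1.54 -0.    1.59  1.61]
delta tool mm [ 13.7 -44.2 104.3]
```

{"method": "drive_tool", "body": {
  "moves": [0, 7, -22, 0, 0, 0, 0, 0, 7, -22, 0, 0, 0, 0, 0, 0, 0, 35, 0, 0, 0, 0, 0, 0, 35, 0, 0, 0, 0, 0, 0, 34, 0, 0, 0, 0, 0, 0, 0, 0, 0, 0, 0, 0, 0, 0, 0, 0, 0]
}}

```text
t: 2.7
tool_pos: [0.5789, -0.0459, 0.341]
orientation: [3.111, -0.436, -0.002]
force: [0.3, 0.7, 1.4]
opening: 0.0006
gripper_force: 0.0
```

```bash
python3 st.py .5786 -.045 .307; python3 - <<'E'
from m import *
from plant import robot
c=robot.read_camera("side")
cv2.imwrite("pics/side1.png",cv2.resize(c["color"][190:320,240:410,::-1],None,fx=4,fy=4,interpolation=2))
E
```

```text
t 2.7 pos [ 0.5789 -0.0459  0.341 ] tipz 0.155 yaw -15.9 z [-0.001  0.    -1.   ] F [0.29 0.7  1.45] open 0.0005926372989301836 q [-0.17  0.12  1.62 -0.    1.41  1.68]
delta tool mm [-0.4 -0.8 34. ]
```

View pics/side1.png

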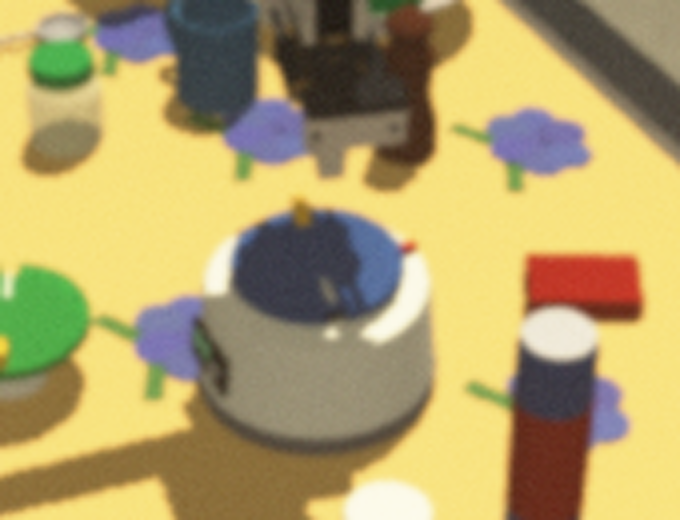

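The side crop shows the closed fingertips at (330,170), above and on the far side of the tab at (302,212), with a gap between them. I'll lower to 5 mm above the lid and begin the push.

{"method": "drive_tool", "body": {
  "moves": [0, 0, 0, 11, 0, 0, 0, 0, 0, 0, 11, 0, 0, 0, 0, 0, 0, 11, 0, 0, 0, 0, 0, 0, 0, 0, 0, 0, 0, 0, 0, 0, 0, 0, 0]
}}

```text
t: 3.25
tool_pos: [0.5791, -0.0444, 0.3071]
orientation: [-3.112, 0.432, 0.002]
force: [-0.0, -0.0, -0.2]
opening: 0.0006
gripper_force: 0.0
```

```bash
python3 st.py .5786 -.045 .307
```

```text
t 3.25 pos [ 0.5791 -0.0444  0.3071] tipz 0.1211 yaw -15.8 z [-0.001  0.    -1.   ] F [-0.04 -0.03 -0.24] open 0.0005990841237800734 q [-0.16  0.15  1.65  0.    1.34  1.68]
delta tool mm [-0.3  0.7  0.1]
```

{"method": "drive_tool", "body": {
  "moves": [0, -4.5, 0, 0, 0, 0, 0, 0, -4.5, 0, 0, 0, 0, 0, 0, -4.5, -0.9, 0, 0, 0, -5, 0, -4.5, -0.9, 0, 0, 0, -5, 0, -4.5, -0.9, 0, 0, 0, -5, 0, -4.5, -0.9, 0, 0, 0, -5, 0, -4.5, -0.9, 0, 0, 0, -5, 0, -4.5, -0.9, 0, 0, 0, -5]
}}

```text
t: 4.05
tool_pos: [0.5441, -0.0351, 0.3083]
orientation: [3.117, 0.393, 0.002]
force: [1.4, 0.7, 0.1]
opening: 0.0009
gripper_force: 0.5
```

{"method": "drive_tool", "body": {
  "moves": [0, -4.5, -0.9, 0, 0, 0, -5, 0, -4.5, -0.9, 0, 0, 0, -5, 0, -4.5, -0.9, 0, 0, 0, -5, 0, -4.5, -0.9, 0, 0, 0, -5, 0, -4.5, -0.9, 0, 0, 0, -5, 0, -4.5, -0.9, 0, 0, 0, -5, 0, 0, 0, 0, 0, 0, 0, 0, 0, 0, 0, 0, 0, 0]
}}

```text
t: 4.85
tool_pos: [0.518, -0.0424, 0.3081]
orientation: [2.912, 1.177, 0.001]
force: [0.8, -0.6, -0.1]
opening: 0.0004
gripper_force: 0.0
```

```bash
python3 st.py 0 0 0; python3 - <<'E'
from m import *
from plant import robot
c=robot.read_camera("top")
measure(c)
d=robot.read_camera("side")
a=[cv2.resize(x["color"][y:y+110,q:q+110,::-1],(400,400),interpolation=2) for x,y,q in((c,200,305),(d,210,270))]
cv2.imwrite("pics/p2.png",np.hstack(a))
E
```

```text
t 4.85 pos [ 0.518  -0.0424  0.3081] tipz 0.1221 yaw 44.0 z [ 0.001 -0.    -1.   ] F [ 0.84 -0.56 -0.07] open 0.0003671388458886983 q [-0.18 -0.02  1.82  0.    1.34  0.62]
delta tool mm [-343.2 -390.6  307.8]
lid px 358.08123779296875 266.8970947265625 (11.96634578704834, 17.239845275878906) [ 0.4986 -0.082   0.116 ]
key none
tab 347.7 287.3 10 [ 0.4425 -0.0542  0.128 ] r 0.0627 ang 153.6
stripe 373.9 272.7 54 [ 0.4834 -0.1244  0.116 ] r 0.0451 ang -109.8
```

View pics/p2.png

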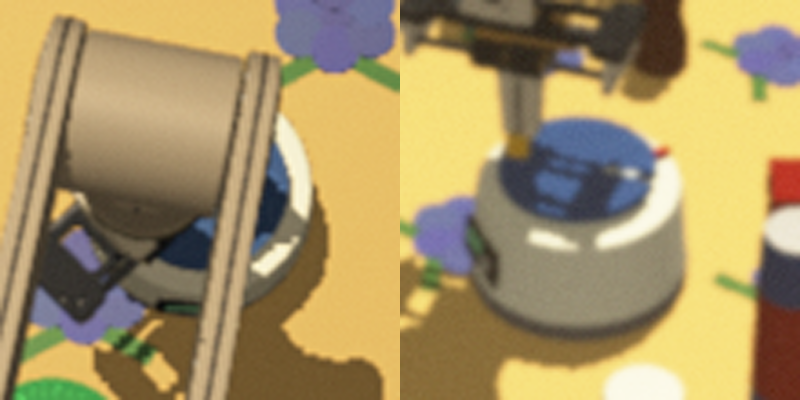

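The right half (side view) shows the tab at (518,147) under the fingertip. The stripe end is at (640,173), getting near the key at (660,153). The arm covers the lid in the top view, so I'll push 30° more and measure from the side.

{"method": "drive_tool", "body": {
  "moves": [0, -4.5, -0.9, 0, 0, 0, -5, 0, -4.5, -0.9, 0, 0, 0, -5, 0, -4.5, -0.9, 0, 0, 0, -5, 0, -4.5, -0.9, 0, 0, 0, -5, 0, -4.5, -0.9, 0, 0, 0, -5, 0, -4.5, -0.9, 0, 0, 0, -5, 0, 0, 0, 0, 0, 0, 0, 0, 0, 0, 0, 0, 0, 0]
}}

```text
t: 5.75
tool_pos: [0.499, -0.0618, 0.3078]
orientation: [-2.509, -1.89, 0.0]
force: [-0.3, 0.6, -0.6]
opening: 0.0004
gripper_force: 0.0
```

```bash
python3 st.py 0 0 0; cat > sm.py <<'E'
from m import *
from plant import robot
c0=np.array([.5435,-.0881])
def side(c,zl=.116):
    bx=(270,200,360,290)
    for n,rng,z in(("key",[((0,130,60),(9,255,255)),((172,130,60),(180,255,255))],.107),("tab",[((12,150,60),(24,255,255))],zl+.008),("stripe",[((0,0,130),(180,80,255))],zl)):
        k=sum(blob(c,l,h,bx) for l,h in rng).astype(np.uint8)
        N,l,st,ce=cv2.connectedComponentsWithStats(k)
        for i in range(1,N):
            p=ray(c,*ce[i],z)[:2];q=p-c0;r=np.hypot(*q)
            if st[i,4]>3 and .02<r<.09: print(n,ce[i].round(1),st[i,4],p.round(4),"r",r.round(4),"ang",np.degrees(np.arctan2(q[1],q[0])).round(1))
E
python3 - <<'E'
from sm import *
d=robot.read_camera("side");side(d)
cv2.imwrite("pics/p3.png",cv2.resize(d["color"][200:300,260:370,::-1],None,fx=7,fy=6,interpolation=2)[:600])
E
```

```text
t 5.75 pos [ 0.499  -0.0618  0.3078] tipz 0.1218 yaw 74.0 z [-0.  0. -1.] F [-0.27  0.62 -0.63] open 0.00036292599424375563 q [-0.23 -0.07  1.87  0.    1.34  0.05]
delta tool mm [ -78.4 -496.6  307.8]
key [341.  251.5] 6 [ 0.6159 -0.0971] r 0.073 ang -7.1
tab [301.  255.2] 25 [ 0.4941 -0.078 ] r 0.0504 ang 168.5
stripe [315.8 272.2] 1640 [ 0.5022 -0.1562] r 0.0797 ang -121.2
```

View pics/p3.png

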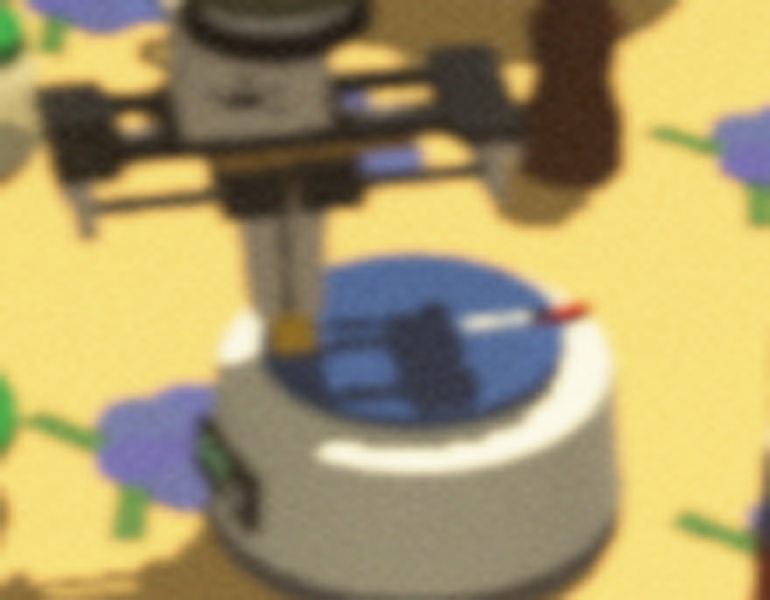

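The crop shows the white stripe at (462..530, 322) nearly in line with the red key at (540..590, 314). I'll work out both directions.

```bash
python3 - <<'E'
from sm import *
c=robot.read_camera("side");np.savez("s3.npz",**c)
k=blob(c,(0,0,110),(180,90,255),(324,248,338,258));ys,xs=np.nonzero(k);print("n",len(xs))
W=np.array([ray(c,x,y,.116)[:2] for x,y in zip(xs,ys)])
K=blob(c,(0,110,50),(10,255,255),(330,246,350,258))|blob(c,(170,110,50),(180,255,255),(330,246,350,258));y2,x2=np.nonzero(K)
V=np.array([ray(c,x,y,.107)[:2] for x,y in zip(x2,y2)])
T=np.array([ray(c,a,b,.124)[:2] for b,a in zip(*np.nonzero(blob(c,(12,150,60),(24,255,255),(290,245,312,265))))])
for n,p in(("stripe",W),("key",V),("tab",T)):
    u,s,v=np.linalg.svd(p-p.mean(0));print(n,len(p),p.mean(0).round(4),p.min(0).round(4),p.max(0).round(4),"dir",np.degrees(np.arctan2(v[0,1],v[0,0])).round(1),"ang C",np.degrees(np.arctan2(*(p.mean(0)-c0)[::-1])).round(1))
h=cv2.cvtColor(c["color"],cv2.COLOR_RGB2HSV);m=blob(c,(95,60,20),(130,255,255),(295,238,345,275))
cn,_=cv2.findContours(m,0,1);hl=cv2.convexHull(max(cn,key=cv2.contourArea))[:,0]
P=np.array([ray(c,x,y,.116)[:2] for x,y in hl]);ctr,r=cv2.minEnclosingCircle((P*1000).astype(np.float32));print("lid circ",ctr,r)
d=dict(np.load("top0.npz"));k=blob(d,(0,110,50),(10,255,255),(350,215,372,235));print([ray(d,a,b,.107)[:2].round(4).tolist() for b,a in zip(*np.nonzero(k))][::3])
w=blob(d,(0,0,190),(180,255,255),(320,215,402,300))
w=blob(d,(15,0,170),(40,70,255),(320,215,402,300));cn,_=cv2.findContours(w,0,1);e=cv2.fitEllipse(cv2.convexHull(max(cn,key=cv2.contourArea)));print("rim",e,ray(d,*e[0],.1))
E
```

```text
n 63
stripe 63 [ 0.5818 -0.0981] [ 0.5608 -0.1118] [ 0.6078 -0.0842] dir -176.3 ang C -14.6
key 7 [ 0.615 -0.097] [ 0.6095 -0.1005] [ 0.6197 -0.0936] dir -4.8 ang C -7.1
tab 24 [ 0.4945 -0.0776] [ 0.4853 -0.088 ] [ 0.5036 -0.0675] dir -120.1 ang C 167.9
lid circ (541.9285888671875, -95.49101257324219) 62.098899841308594
[[0.6264, -0.0901], [0.6236, -0.0928], [0.6208, -0.0928], [0.618, -0.0928], [0.6153, -0.0929]]
rim ((359.76837158203125, 251.31959533691406), (59.229087829589844, 60.285831451416016), 100.13601684570312) [ 0.54348201 -0.08715263  0.1       ]
```

{"method": "drive_tool", "body": {
  "moves": [0, -3.6, -0.7, 0, 0, 0, -4, 0, -3.6, -0.7, 0, 0, 0, -4, 0, 0, 0, 0, 0, 0, 0, 0, 0, 0, 0, 0, 0, 0]
}}

```text
t: 6.25
tool_pos: [0.4959, -0.0684, 0.3077]
orientation: [-2.371, -2.061, 0.0]
force: [0.4, 0.4, 0.0]
opening: 0.0007
gripper_force: 0.0
```

```bash
python3 st.py 0 0 0; cat > s4.py <<'E'
from sm import *
import sys
Cs=np.array([.5419,-.0955])
def run(c,zl=.116):
    img=c["color"].astype(int)
    for n,z,rmin,rmax,t in(("stripe",zl,.015,.056,0),("key",.107,.062,.085,1),("tab",zl+.008,.035,.07,2)):
        p=[];w=[]
        for v in range(235,275):
            for u in range(288,350):
                q=ray(c,u,v,z)[:2]-Cs;r=np.hypot(*q)
                if not rmin<r<rmax or (t<2)!=(q[0]>0): continue
                R,G,B=img[v,u]
                wt=[max(0,R-70) if abs(np.degrees(np.arctan2(q[1],q[0])))<40 else 0,max(0,R-1.6*G-20),max(0,R-B-40)][t]
                if wt: p.append(q);w.append(wt)
        p=np.array(p);w=np.array(w,float);mu=w@p/w.sum();d=p-mu;C=(d.T*w)@d
        e=np.linalg.eigh(C)[1][:,1]
        print(n,len(p),(mu*1e3).round(1),"ang",np.degrees(np.arctan2(mu[1],mu[0])).round(1),"dir",np.degrees(np.arctan(e[1]/e[0])).round(1))
E
python3 - <<'E'
from s4 import *
run(dict(np.load("s3.npz")));d=robot.read_camera("side");run(d);np.savez("s4.npz",**d)
cv2.imwrite("pics/p4.png",cv2.resize(d["color"][230:280,285:355,::-1],None,fx=11,fy=11,interpolation=2))
E
```

```text
t 6.25 pos [ 0.4959 -0.0684  0.3077] tipz 0.1217 yaw 82.0 z [-0.  0. -1.] F [0.42 0.36 0.05] open 0.0007290904641725686 q [-0.24 -0.07  1.87 -0.    1.34 -0.1 ]
delta tool mm [  -1.3 -500.6  307.8]
stripe 135 [37.7 -2.9] ang -4.3 dir -84.8
key 5 [73.4 -1.8] ang -1.4 dir 15.6
tab 74 [-40.8  27.5] ang 146.0 dir 49.5
stripe 143 [37.9 -0. ] ang -0.0 dir -84.3
key 3 [75.7 -1.7] ang -1.3 dir 31.0
tab 76 [-42.4  21.1] ang 153.6 dir 52.3
```

View pics/p4.png

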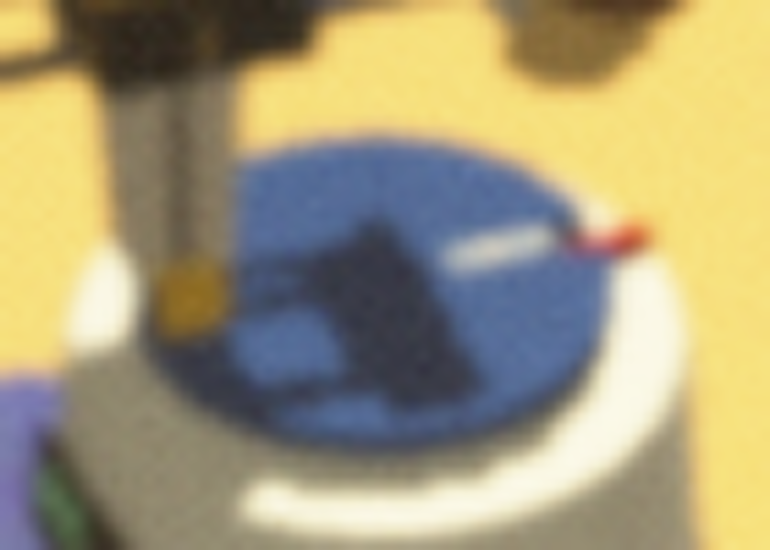

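In this crop the stripe runs from (447,260) to (555,234), the notch is at about (568,222) and the key spans (580,243) to (648,238). I'll cast rays through those points.

```bash
python3 - <<'E'
from m import *
c=dict(np.load("s4.npz"))
f=lambda x,y,z:1e3*ray(c,285+(x+.5)/11-.5,230+(y+.5)/11-.5,z)[:2]
a,b,n=f(447,260,.116),f(555,234,.116),f(568,222,.116);k0,k1=f(580,243,.107),f(648,238,.107)
E=[f(x,y,.116) for x,y in((378,137),(610,300),(150,325),(380,442))]
for q in(a,b,n,k0,k1,*E):print(q.round(1))
A=lambda d:np.degrees(np.arctan2(d[1],d[0])).round(1)
print("stripe dir",A(b-a),"key dir",A(k1-k0))
E
```

```text
[565.2 -92.7]
[596.1 -96. ]
[601.7 -93.1]
[605.8 -92.6]
[623.1 -99.1]
[573.4 -36.5]
[ 595.6 -127.2]
[483.2 -81.4]
[ 515.3 -150.9]
stripe dir -6.1 key dir -20.4
```

The side view puts the notch within a few degrees of the key, but that isn't precise enough. I'll back off, rise and swing aside for a clear top view.

{"method": "drive_tool", "body": {
  "moves": [0, 10, 0, 0, 0, 0, 0, 0, 5, 0, -40, 0, 0, 0, 0, 5, 0, -50, 0, 0, 0, 0, 45, 0, -30, 0, 0, 0, 0, 45, 0, 0, 0, 0, 0, 0, 45, 0, 0, 0, 0, 0, 0, 45, 0, 0, 0, 0, 0, 0, 45, 0, 0, 0, 0, 0]
}}

```text
t: 7.1
tool_pos: [0.5284, 0.1735, 0.4254]
orientation: [2.369, 2.063, 0.001]
force: [1.7, 0.0, 0.9]
opening: 0.0007
gripper_force: 0.0
```

{"method": "drive_tool", "body": {
  "moves": [0, 45, 0, 0, 0, 0, 0, 0, 0, 0, 0, 0, 0, 0, 0, 0, 0, 0, 0, 0, 0]
}}

```text
t: 7.4
tool_pos: [0.5344, 0.2171, 0.4248]
orientation: [-2.366, -2.067, 0.001]
force: [-0.9, -0.2, -0.6]
opening: 0.0003
gripper_force: 0.0
```

```bash
python3 st.py 0 0 0; python3 - <<'E'
from m import *
from plant import robot
d=robot.read_camera("top");measure(d);np.savez("t5.npz",**d)
cv2.imwrite("pics/p5.png",cv2.resize(d["color"][215:290,320:400,::-1],None,fx=8,fy=8,interpolation=2))
E
```

```text
t 7.4 pos [0.5344 0.2171 0.4248] tipz 0.2388 yaw 82.3 z [-0.001 -0.    -1.   ] F [-0.92 -0.17 -0.64] open 0.000310869372823504 q [ 0.3   0.06  1.53 -0.    1.56  0.43]
delta tool mm [-286.6 -500.1  425.3]
lid px 360.601806640625 250.6802215576172 (45.1942138671875, 45.72092056274414) [ 0.5428 -0.0887  0.116 ]
key 361.2 225.8 24 [ 0.613  -0.0906  0.107 ] r 0.0703 ang -1.5
tab 358.6 268.1 27 [ 0.4939 -0.0828  0.128 ] r 0.0492 ang 173.1
stripe 363.0 238.6 113 [ 0.5758 -0.095   0.116 ] r 0.0337 ang -10.8
```

View pics/p5.png

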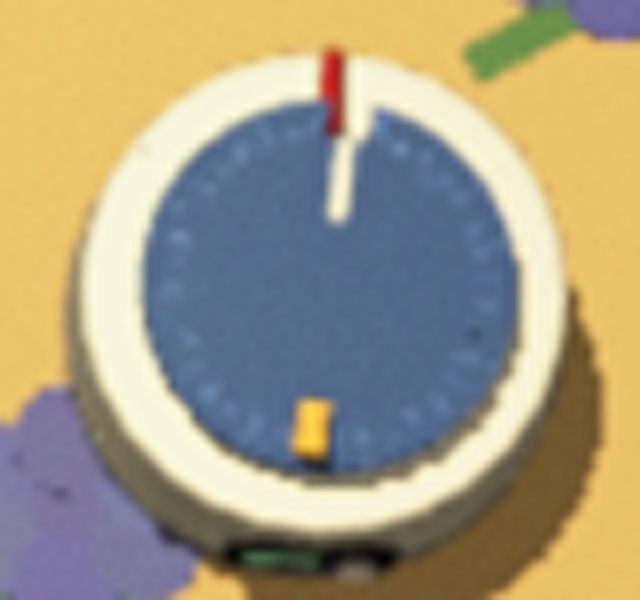

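The top crop shows the key at (333,90) at the left edge of the notch, whose middle is at (350,118). The lid needs about 5.5° more. I'll return behind the tab, add 5.5° and back away.

```bash
python3 st.py .497 -.0604 .3077
```

```text
t 7.45 pos [0.5346 0.216  0.4249] tipz 0.2389 yaw 82.2 z [-0.001 -0.001 -1.   ] F [ 1.38 -0.6  -0.13] open 0.0004933307116348606 q [ 0.3   0.06  1.53 -0.    1.56  0.43]
delta tool mm [-278.8    0.3  117.4]
```

{"method": "drive_tool", "body": {
  "moves": [0, -40, 0, 0, 0, 0, 0, 0, -40, 0, 0, 0, 0, 0, 0, -40, 0, 0, 0, 0, 0, 0, -40, 0, 0, 0, 0, 0, 0, -40, 0, 0, 0, 0, 0, 0, -39, 0, 0, 0, 0, 0, 0, -40, 0, 0, 0, 0, 0, 0, 0, 0, 40, 0, 0, 0]
}}

```text
t: 8.25
tool_pos: [0.4974, -0.0665, 0.391]
orientation: [2.367, 2.049, 0.008]
force: [1.5, -0.4, -0.3]
opening: 0.0006
gripper_force: 0.0
```

{"method": "drive_tool", "body": {
  "moves": [0, 0, 0, 40, 0, 0, 0, 0, 0, 0, 0, 0, 0, 0, 0, 0, 0, 0, 0, 0, 0]
}}

```text
t: 8.55
tool_pos: [0.4963, -0.0616, 0.3455]
orientation: [-2.369, -2.062, 0.002]
force: [-0.2, 0.3, 1.8]
opening: 0.0004
gripper_force: 0.0
```

```bash
python3 st.py .497 -.0604 .3077
```

```text
t 8.55 pos [ 0.4963 -0.0616  0.3455] tipz 0.1595 yaw 82.1 z [-0.002  0.    -1.   ] F [-0.15  0.28  1.84] open 0.00039379232709795003 q [-0.23 -0.11  1.84 -0.    1.41 -0.09]
delta tool mm [ 1.3  0.6 37.8]
```

{"method": "drive_tool", "body": {
  "moves": [0, 1, 0, 12, 0, 0, 0, 0, 0, 0, 13, 0, 0, 0, 0, 0, 0, 13, 0, 0, 0, 0, 0, 0, 0, 0, 0, 0, 0, -4, 0, 0, 0, 0, 0, 0, -4, 0, 0, 0, 0, 0, 0, -2.5, -0.5, 0, 0, 0, -2.8, 0, -2.5, -0.5, 0, 0, 0, -2.7]
}}

```text
t: 9.35
tool_pos: [0.4945, -0.0731, 0.3079]
orientation: [2.264, 2.177, 0.001]
force: [-0.0, 0.9, -1.4]
opening: 0.0004
gripper_force: 0.5
```

{"method": "drive_tool", "body": {
  "moves": [0, 0, 0, 0, 0, 0, 0, 0, 0, 0, 0, 0, 0, 0]
}}

```text
t: 9.55
tool_pos: [0.4945, -0.073, 0.3077]
orientation: [2.267, 2.173, 0.001]
force: [0.1, -0.5, -0.6]
opening: 0.0006
gripper_force: 0.0
```

```bash
python3 st.py .4945 -.0735 .3077
```

```text
t 9.55 pos [ 0.4945 -0.073   0.3077] tipz 0.1217 yaw 87.6 z [ 0.001 -0.    -1.   ] F [ 0.12 -0.5  -0.63] open 0.0006169458408864699 q [-0.25 -0.07  1.88 -0.    1.34 -0.21]
delta tool mm [-0.5 -0.   0. ]
```

{"method": "drive_tool", "body": {
  "moves": [0, 10, 0, 0, 0, 0, 0, 0, 5, 0, -40, 0, 0, 0, 0, 5, 0, -50, 0, 0, 0, 0, 45, 0, 0, 0, 0, 0, 0, 45, 0, 0, 0, 0, 0, 0, 45, 0, 0, 0, 0, 0, 0, 45, 0, 0, 0, 0, 0, 0, 45, 0, 0, 0, 0, 0]
}}

```text
t: 10.35
tool_pos: [0.5038, 0.1745, 0.3973]
orientation: [2.267, 2.175, 0.001]
force: [0.5, 0.5, -0.4]
opening: 0.0004
gripper_force: 0.0
```

```bash
python3 - <<'E'
from m import *
from plant import robot
d=robot.read_camera("top");measure(d)
cv2.imwrite("pics/p6.png",cv2.resize(d["color"][215:290,320:400,::-1],None,fx=8,fy=8,interpolation=2))
E
python3 st.py .5428 -.0884 .34
```

```text
lid px 360.6556396484375 250.64183044433594 (45.31650924682617, 45.830467224121094) [ 0.5429 -0.0889  0.116 ]
key 361.0 226.3 29 [ 0.6115 -0.09    0.107 ] r 0.0686 ang -1.0
tab 360.4 268.1 27 [ 0.4939 -0.0878  0.128 ] r 0.049 ang 178.8
stripe 362.1 239.3 98 [ 0.5739 -0.0927  0.116 ] r 0.0312 ang -7.0
t 10.4 pos [0.5032 0.18   0.3972] tipz 0.2112 yaw 87.8 z [ 0.     0.004 -1.   ] F [-2.91  3.85 -0.12] open 0.0003474458543271669 q [ 0.25 -0.04  1.68  0.    1.5   0.28]
delta tool mm [-266.9   49.7   56.1]
```

View pics/p6.png

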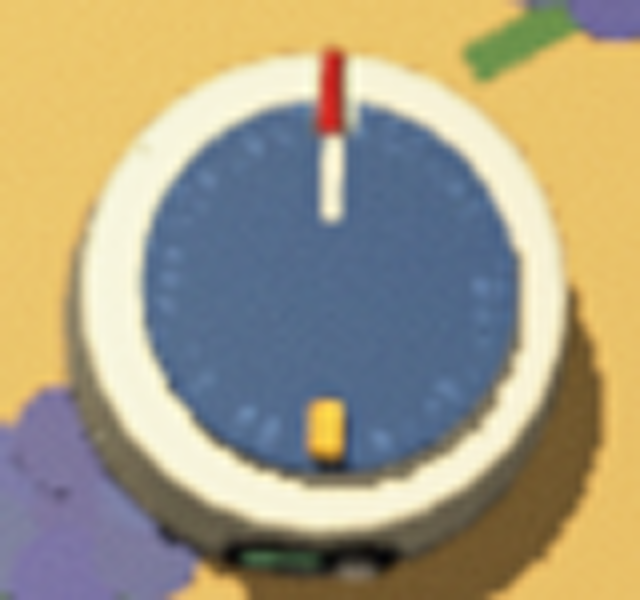

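The stripe at (331,175) now lines up with the key at (331,90), with the tab at 178.8° and the key at -1.0°. Next I'll go over the middle of the lid and press.

{"method": "drive_tool", "body": {
  "moves": [0, -44, 8, 0, 0, 0, 0, 0, -44, 8, 0, 0, 0, 0, 0, -44, 8, 0, 0, 0, 0, 0, -44, 8, 0, 0, 0, 0, 0, -44, 8, 0, 0, 0, 0, 0, -44, 9, 0, 0, 0, 0, 0, 0, 0, 30, 0, 0, 0, 0, 0, 0, 25, 0, 0, 0]
}}

```text
t: 11.2
tool_pos: [0.5428, -0.0949, 0.3417]
orientation: [2.269, 2.171, 0.001]
force: [-0.5, -0.2, -0.7]
opening: 0.0001
gripper_force: 0.0
```

{"method": "drive_tool", "body": {
  "moves": [0, 0, 0, 0, 0, 0, 0, 0, 0, 0, 0, 0, 0, 0, 0, 0, 0, 0, 0, 0, 0]
}}

```text
t: 11.5
tool_pos: [0.5431, -0.0933, 0.3438]
orientation: [2.264, 2.175, 0.002]
force: [1.0, -0.1, -0.3]
opening: 0.0006
gripper_force: 0.0
```

```bash
python3 st.py .5429 -.0893 .302
```

```text
t 11.5 pos [ 0.5431 -0.0933  0.3438] tipz 0.1578 yaw 87.7 z [ 0.002 -0.001 -1.   ] F [ 1.   -0.08 -0.29] open 0.0005812757415467037 q [-0.26  0.03  1.7   0.    1.4  -0.22]
delta tool mm [ 4.  -0.5 41.8]
```

{"method": "drive_tool", "body": {
  "moves": [0, 4, 0, 15, 0, 0, 0, 0, 0, 0, 15, 0, 0, 0, 0, 0, 0, 8, 0, 0, 0, 0, 0, 0, 2, 0, 0, 0, 0, 0, 0, 2, 0, 0, 0, 0, 0, 0, 2, 0, 0, 0, 0, 0, 0, 1, 0, 0, 0]
}}

```text
t: 12.2
tool_pos: [0.5428, -0.0897, 0.2973]
orientation: [2.266, 2.176, 0.0]
force: [-1.4, 2.6, 3.7]
opening: 0.0006
gripper_force: 1.8
```

{"method": "drive_tool", "body": {
  "moves": [0, 0, 0, 1, 0, 0, 0, 0, 0, 0, 1, 0, 0, 0, 0, 0, 0, 1, 0, 0, 0, 0, 0, 0, 1, 0, 0, 0]
}}

```text
t: 12.6
tool_pos: [0.5429, -0.0898, 0.2943]
orientation: [2.266, 2.176, 0.001]
force: [-10.0, 3.3, 19.0]
opening: 0.0004
gripper_force: 9.9
```

```bash
python3 st.py .5429 -.0893 .293
```

```text
t 12.6 pos [ 0.5429 -0.0898  0.2943] tipz 0.1083 yaw 87.7 z [ 0.001 -0.    -1.   ] F [-9.98  3.29 18.99] open 0.0004358067979906764 q [-0.26  0.08  1.75  0.    1.31 -0.22]
delta tool mm [0.5 0.  1.3]
```

{"method": "drive_tool", "body": {
  "moves": [0, 0, 0, 0.5, 0, 0, 0, 0, 0, 0, 0, 0, 0, 0, 0, 0, 0, -5, 0, 0, 0, 0, 0, 0, -20, 0, 0, 0, 0, 0, 0, -50, 0, 0, 0, 0, 0, 0, -40, 0, 0, 0, 0, 45, 0, 0, 0, 0, 0, 0, 45, 0, 0, 0, 0, 0]
}}

```text
t: 13.4
tool_pos: [0.547, -0.0001, 0.4096]
orientation: [2.267, 2.169, 0.004]
force: [0.1, 0.3, -1.3]
opening: 0.0004
gripper_force: 0.0
```

{"method": "drive_tool", "body": {
  "moves": [0, 45, 0, 0, 0, 0, 0, 0, 45, 0, 0, 0, 0, 0, 0, 45, 0, 0, 0, 0, 0, 0, 45, 0, 0, 0, 0, 0, 0, 0, 0, 0, 0, 0, 0, 0, 0, 0, 0, 0, 0, 0, 0, 0, 0, 0, 0, 0, 0]
}}

```text
t: 14.1
tool_pos: [0.5538, 0.1792, 0.4072]
orientation: [2.266, 2.175, -0.001]
force: [-1.1, 0.1, 0.1]
opening: 0.0005
gripper_force: 0.0
```

```bash
python3 st.py 0 0 0; python3 - <<'E'
from m import *
from plant import robot
d=robot.read_camera("top");measure(d,.108);e=robot.read_camera("side")
o=dict(np.load("top0.npz"))
s=np.s_[238:262,350:371];b=d["depth"][s];a=o["depth"][s];print("depth change mm",1e3*np.median(b-a))
P=[];
for v in range(236,264):
    for u in range(348,374):
        z=d["depth"][v,u]
        if z>0: P.append(d["R"].T@(z*np.linalg.solve(d["mtx"],[u,v,1])-d["t"]))
P=np.array(P);A=np.c_[P[:,:2]-P[:,:2].mean(0),np.ones(len(P))];print("plane",np.linalg.lstsq(A,P[:,2],rcond=None)[0])
cv2.imwrite("pics/p7.png",np.hstack([cv2.resize(x["color"][y:y+75,q:q+75,::-1],(400,400),interpolation=2) for x,y,q in((d,215,322),(e,225,280))]))
E
```

```text
t 14.1 pos [0.5538 0.1792 0.4072] tipz 0.2212 yaw 87.6 z [-0.    -0.001 -1.   ] F [-1.15  0.12  0.06] open 0.0005337611944995049 q [ 0.23  0.08  1.54 -0.    1.52  0.27]
delta tool mm [-201.6 -546.   407.4]
lid px 360.5965881347656 250.76710510253906 (44.923011779785156, 45.486759185791016) [ 0.5438 -0.0891  0.108 ]
key 361.0 226.5 30 [ 0.611  -0.0901  0.107 ] r 0.0673 ang -0.9
tab 360.4 268.4 29 [ 0.4942 -0.0882  0.12  ] r 0.0496 ang 179.0
stripe 363.2 244.2 136 [ 0.562 -0.096  0.108] r 0.0195 ang -20.8
depth change mm 8.179784
plane [ 0.00604963 -0.00579323  0.10909229]
```

View pics/p7.png

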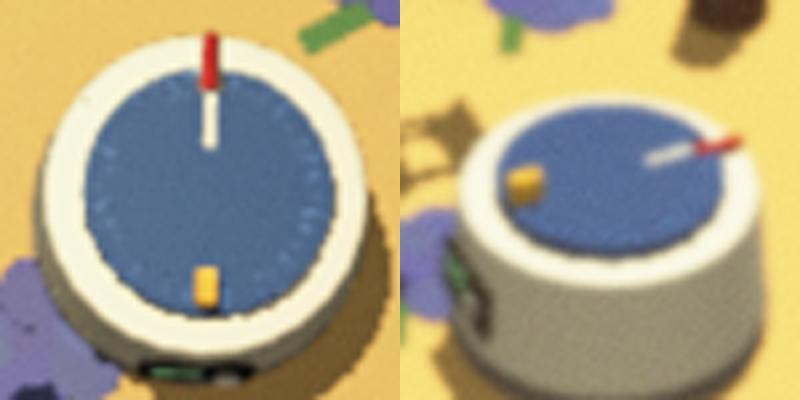

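Both views show the lid down and level: it dropped 8.2 mm with a tilt under 0.01 rad. The key at (210,62) in the left half sits in the notch, in line with the stripe, and the arm is clear.

```bash
python3 -c "
from plant import robot
print(robot.close_job())"
```

```text
the job is handed in; nothing more can be done
None
```

The yoghurt maker is closed: the notch sits over the red key, the lid went down about 8 mm and looks fully home and level, the arm is clear, and the job is handed in (no verdict was returned).

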